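# Fit the keyed drive stem into the food processor hub

### The job

Pull the drawer out to its stop and leave it open, then lift out the food processor's drive stem with the flat bar grip, leaving the round-knobbed stem in the drawer and the jars and grater undisturbed. Lower its round end into the bore of the processor's hub, turn it until its key drops into the hub's slot, and push it down against the spring until its collar rests on the hub's rim. Finish while still gripping it and pressing it fully home, since the spring pushes it out if you let go.

Things in the scene. Friction and masses are not known exactly. Their poses are not given: they have to be found in the camera images.
- drawer (a joint): Drawer of the low counter-top unit (white, 220 deep, 270 wide, 145 mm high, wooden drawer front facing the robot). 0 = shut, 0.130 m = pulled out to its stop; slides easily (about 1.5 N friction, stays where left).
- drawer_handle (a point): Middle of the drawer's steel bar handle: bar 10 mm thick, 110 long, level along the point's y, 40 mm (bar centre) off the drawer front, 112 mm above the counter, 33 mm below the unit's top, open from above. It moves with the drawer, which opens along the point's -x. The drawer front's top edge is 130 mm above the counter.
- stem_grip (a point): Centre of the keyed stem's bar grip, 71 mm above its tip: 36 mm along x, 20 thick along y, 50 tall along z (up). The stem (96 mm tall, 0.10-0.18 kg) stands in one of two rings in the drawer, 120 mm apart along the handle's y; lift it 45 mm to clear. Drawer open, it stands 65 mm clear of the unit's front and 65 mm behind the drawer front.
- stem_collar (a point): Centre of the underside of the keyed stem's round collar (44 mm across, 6 thick), 40 mm above the tip. The collar rests on the ring, 62 mm above the counter. An 8 mm wide tab on the collar points to the point's +x (out to 34 mm from the axis), directly over the key.
- stem_tip (a point): Lower tip of the keyed stem. Steel shaft 16 mm across, end tapered over 3 mm. The key is a rib 6 mm wide on the +x side, reaching 14 mm from the axis, from 12 to 40 mm above the tip; the lowest 12 mm are plain round.
- plain_knob (a point): The other stem: same shaft and collar but with no key and no tab, and a round knob (34 mm across) in place of the bar grip. Stands in the other ring; the point is the centre of its knob, 73 mm above its tip. Leave it in the drawer.
- hub_mouth (a point): Centre of the bore's mouth, level with the flat rim, in the processor's hub: an upright aluminium tower 54 mm across on a white motor base (180 x 200, 75 high, fixed); rim 135 mm above the counter, z up, x along the key slot. Bore 18.5 mm across, 60 deep. The hub turns only stiffly (0.4 N m). With the collar on the rim the stem_grip point is 31 mm above this point.
- hub_slot (a point): Middle of the key slot at rim level, 18 mm from the hub's axis on its +x side: 8 mm wide, cut from the bore through the outer wall over the full height. With the key off the slot the stem stops with 12 mm of shaft in the bore; with the key in it, 40 mm go in.
- plunger (a joint): Spring-loaded plunger inside the bore: 0 = up (its top 28 mm below the rim), 0.012 = pressed down by the stem when the collar rests on the rim. Push needed: 3 N at the start, 9 N fully home; it lifts the stem again when let go.
- jar_a: White lidded ceramic jar, 72 mm across, 115 mm tall, on the round turntable behind the processor; origin at the centre of its underside.
- jar_b: The second such jar on the turntable; origin at the centre of its underside.
- grater: Black plastic box grater, 70 x 100 x 207 mm tall, standing to the left; origin at the centre of its underside.

How it is judged:
On the way, in this order (a step that is already met when the one before it is completed fails the run):
1. the drawer is pulled out to its stop (value of joint drawer above 0.126 m), for 0.2 s.
2. the keyed stem is lifted out of its ring (height (world z) of stem_grip above 0.14 m and contact force between the fingers and stem above 1 N), for 0.2 s.
At the end, for the whole second after the job is handed in: Keyed stem upright in the hub (6 mm, 0.1 rad), key in slot (0.25 rad), collar within 2.5 mm of the rim, plunger held down over 9 mm, still gripped by the fingers; drawer open over 110 mm with the plain stem still in it (z of stem_grip in the frame of hub_mouth below 0.0335 m and horizontal distance between stem_grip and hub_mouth below 0.006 m and angle between stem_grip's own z axis and vertical below 0.1 rad and angle between the x axis of stem_grip and the x axis of hub_mouth, either way round below 0.25 rad and value of joint plunger above 0.009 m and contact force between the fingers and stem above 1 N and value of joint drawer above 0.11 m and height (world z) of plain_knob below 0.115 m); the arm keeps its last pose, push and grip.
It fails at once if a jar or the grater was pushed more than 30 mm (distance of any of jar_a, jar_b, grater from where it was at the start of the episode above 0.03 m).
It fails at once if a jar or the grater was tipped (angle between any of jar_a, jar_b, grater's own z axis and vertical above 0.4 rad).
It fails at once if the plain stem was lifted out (height (world z) of plain_knob above 0.13 m).
It also fails if it takes over 61 s, if anything falls off the work surface, if the arm or the gripper's body presses on something with over 40 N, if the wrist force passes 120 N, or if a joint passes its speed limit or range.

### The arm

A 6-joint arm with a two-finger parallel gripper is mounted at the origin on the work surface. World frame = base frame: x ahead of the robot, y to its left, z up, the work surface at z = 0. Lengths are in m, angles in rad, forces in N, time in s.
With the tool pointing down it reaches from about 0.35 to 0.775 m from the base axis. Payload 7.3 kg.
Tool frame: the origin (TCP) lies at the very end of the fingers, on their centre line; the grasp point (between the pads) lies 19 mm behind it; z points along the fingers, y is the line along which they close (so a half turn about z gives the same grasp; the last joint's range is limited). The gripper opens to 92 mm and grips with 3 to 60 N. Pads are 19 mm wide; open, the fingers measure 130 mm over their backs; the gripper's body (75 mm by 190 mm) begins 47 mm behind the grasp point.
Start: joints at [1.092, 0.342, 1.524, -0, 1.275, -0.146], TCP at [0.171, 0.496, 0.227] pointing down, gripper open.
Joint ranges: [-2.53, 2.53], [-0.77, 2.02], [0.04, 2.7], [-1, 4.14], [0.28, 2.66], [-3.11, 3.11]. Speed limits (rad/s): [2.57, 2.57, 3.14, 3.14, 3.14, 3.14].

### API

Orientations are given as [roll, pitch, yaw] about the fixed x, y, z axes, in that order (R = Rz(yaw) Ry(pitch) Rx(roll)).
In Python, from cell import robot gives the robot as it stands.
- The arm moves only by the tool apply_moves, never from a script. Its argument "motion" is text: rows parted by semicolons, each of 7 numbers parted by spaces: the opening in per cent of the stroke, from 0 (shut) to 100 (fully open), then the shift along the tool's x, y, z in cm, then the turn, a rotation vector about the tool's x, y, z in rad. A call has 1 to 20 rows; each row shifts and turns the commanded pose from where the row before left it, along the tool's axes as they then stand; what a row does not reach is not made up. A row lasts 1/8 s, in which the tool goes at most 62.5 mm and 10.7 degrees, less where a joint would pass 70% of its speed; a pose out of reach is approached as far as the arm can. A call with a gripper value outside its range is refused whole. The fingers move at their own pace and stop on an object; "force" is the grip in N (left out, the last holds). Time passes only in rows, so rows that do not move let the fingers close. It gives the time, the measured TCP pose, the force, the opening and the grip force at its end, in the units of the state.
- robot.observe(): the state, without advancing time (a new reading comes with each control period).
- robot.read_camera(name): name is "side" or "top"; returns a dict with "img" (420x560x3 uint8, red, green, blue), "fovy" (degrees; the focal length in pixels is half the picture's height over the tangent of half this angle, whatever the lens; pixels are square), "cx", "cy" (the principal point, pixels), "k1" (the pictures are not rectified: a ray, as slopes to the right and down, at radius r is drawn at 1 + k1 r^2 times it, then the intrinsics apply), "R" (3x3) and "t" (3): a world point X has camera coordinates R X + t. Camera axes: x right, y down, z forward; pixel columns grow to the right and rows downward; lengths in m; the calibration is good to about 2 mm. A picture is of the moment at which its call begins. There is no depth.
- robot.hand_in(): hands the job in; it is judged then, once.
Trained networks look in a picture, given as the dict that the camera call returned (one of the last four; its "shot" number tells which), for a name from the list of things; names that differ only in an ending like _2 or _b are one class to them, and where a whole thing is asked for, a point or a joint stands for the part that bears it (a point fixed in the world has none). Each returns a list of dicts, best first, with "score" (0 to 1); they miss things now and then, are a little off and sometimes report something else, mostly with a low value. They report only what shows in the picture. A call takes as long as a camera call.
- robot.search_frame(target, picture): "centre" ([x, y, z] in m, in world coordinates, good to about 4 mm: the middle of the surface that is visible of it).
- robot.trace(target, picture): "pixels" (420x560 bool, what is visible of it).
The state is a dict: "time": time; "qpos": joint angles; "qvel": joint speeds; "joint_efforts": joint torques, N m; "tool_pos": TCP position; "tool_rot": TCP orientation; "contact_force": force on the tool from outside, world axes, zero at the start; "torque": the same for the moment, N m; "opening": finger opening in m; "grip_force": force on a finger pad.
Only numpy, scipy, OpenCV 4.12 (cv2) and the standard library are available. Lean on these libraries where they do the work, as an engineer would, in place of code of your own. Each camera call takes 0.05 s, during which the arm holds its last target. There are 200 camera calls.

## Working session

There is one attempt and no reset: what is moved stays moved. The work goes in short steps, Python scripts to look and compute and a tool call to move; the robot and the scene stay as the last step left them, time stands still between calls to the robot, and variables do not carry over. Pictures are saved under pics/ and viewed, at most 10 in all, crops included, and the job is handed in when it is done.

Besides the shell and the picture viewer there is one more tool, called as name(argument=value, ...) on one line, values as JSON. apply_moves: Moves the arm, as the interface text tells. Its arguments: {"type":"object","properties":{"motion":{"type":"string"},"force":{"type":"number"}},"required":["motion"]}

```bash
mkdir -p pics; ls
cat > h.py <<'E'
import numpy as np, cv2
from cell import robot
def cam(n):
    p=robot.read_camera(n); return p
def K(p):
    f=p["img"].shape[0]/2/np.tan(np.radians(p["fovy"])/2)
    return np.array([[f,0,p["cx"]],[0,f,p["cy"]],[0,0,1]]),np.array([p["k1"],0,0,0.])
def proj(p,X):
    k,d=K(p); return cv2.projectPoints(np.atleast_2d(np.array(X,float)),cv2.Rodrigues(np.array(p["R"]))[0],np.array(p["t"],float),k,d)[0][:,0]
def ray(p,uv):
    k,d=K(p); q=cv2.undistortPoints(np.array(uv,float).reshape(-1,1,2),k,d)[:,0]
    R=np.array(p["R"]);c=-R.T@np.array(p["t"]); return c,np.c_[q,np.ones(len(q))]@R
def atz(p,uv,z):
    c,d=ray(p,uv); return c+d*((z-c[2])/d[:,2])[:,None]
def save(p,name): cv2.imwrite("pics/"+name,p["img"][:,:,::-1])
E
python3 - <<'E'
from h import *
s=robot.observe();print({k:np.round(v,3).tolist() for k,v in s.items()})
for n in("side","top"):
    p=cam(n);save(p,n+"0.png");print(n,(-np.array(p["R"]).T@p["t"]).round(3))
    for t in["drawer_handle","stem_grip","stem_collar","plain_knob","hub_mouth","hub_slot","jar_a","grater","drawer"]:
        print(t,[(np.round(r["centre"],3).tolist(),round(r["score"],2)) for r in robot.search_frame(t,p)][:3])
E
```

```text
pics
{'time': 0.0, 'qpos': [1.092, 0.343, 1.525, 0.0, 1.275, -0.146], 'qvel': [-0.0, 0.002, 0.002, -0.002, 0.001, -0.002], 'joint_efforts': [-0.001, -43.125, -24.421, 0.072, 0.056, -0.0], 'tool_pos': [0.171, 0.496, 0.226], 'tool_rot': [-3.14, -0.0, 2.809], 'contact_force': [-0.263, -0.655, 0.416], 'torque': [-0.014, -0.045, 0.028], 'grip_force': 0.0, 'opening': 0.091}
side [ 0.205 -0.559  1.073]
drawer_handle [([0.662, 0.125, 0.106], 0.9)]
stem_grip []
stem_collar []
plain_knob [([0.751, -0.119, 0.113], 0.54)]
hub_mouth [([0.494, -0.191, 0.134], 0.77)]
hub_slot [([0.49, -0.19, 0.139], 0.75)]
jar_a [([0.75, -0.121, 0.115], 0.97), ([0.704, -0.198, 0.115], 0.97)]
grater [([0.461, 0.507, 0.123], 0.6)]
drawer [([0.659, 0.127, 0.106], 0.91)]
top [0.387 0.119 1.567]
drawer_handle [([0.665, 0.149, 0.119], 0.68), ([0.491, -0.183, 0.139], 0.63)]
stem_grip []
stem_collar [([0.493, -0.18, 0.138], 0.37)]
plain_knob []
hub_mouth [([0.49, -0.179, 0.136], 0.92)]
hub_slot [([0.492, -0.185, 0.136], 0.73)]
jar_a [([0.752, -0.101, 0.12], 0.93), ([0.711, -0.183, 0.118], 0.72)]
grater [([0.46, 0.525, 0.167], 0.59)]
drawer [([0.664, 0.151, 0.116], 0.6)]
```

View pics/side0.png

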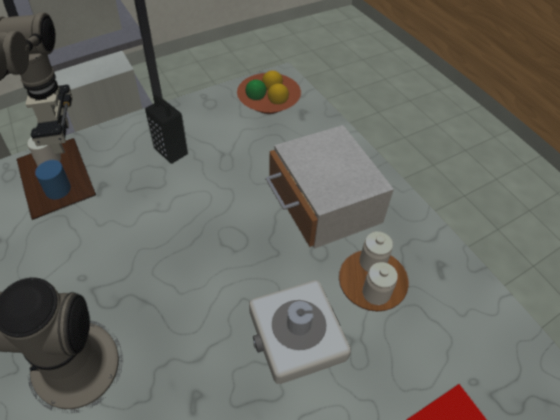

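View pics/top0.png

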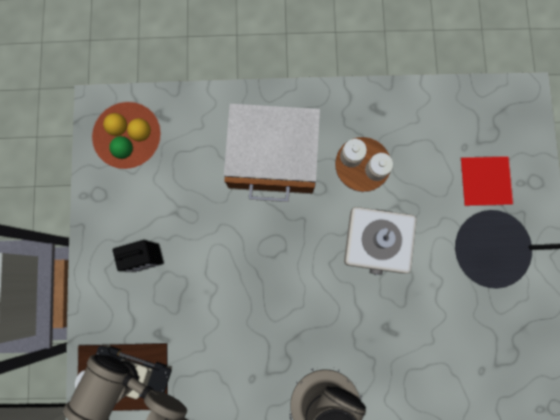

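Side: drawer handle about (285,190), hub top about (300,312). Top: handle about (270,193), hub about (385,238). The two views disagree by 10–20 mm in y, so I'll magnify and triangulate.

Run:
```python
from h import *
ps={n:cam(n) for n in("side","top")}
def crop(p,x,y,w,h,s): return cv2.resize(p["img"][y:y+h,x:x+w,::-1],None,fx=s,fy=s,interpolation=cv2.INTER_CUBIC)
a=crop(ps["side"],255,160,80,60,5);b=crop(ps["side"],265,282,80,60,5)
c=crop(ps["top"],220,165,100,75,4);d=crop(ps["top"],345,208,80,60,5)
cv2.imwrite("pics/m1.png",np.vstack([np.hstack([a,b]),np.hstack([c,d])]))
for t in["drawer_handle","hub_mouth"]:
    for n,p in ps.items():
        r=robot.trace(t,p)
        for q in r[:1]:
            m=q["pixels"];ys,xs=np.nonzero(m);print(t,n,q["score"],m.sum(),xs.min(),xs.max(),ys.min(),ys.max(),xs.mean(),ys.mean(), atz(p,[[xs.mean(),ys.mean()]],.112 if t[0]=='d' else .135))
```

```text
drawer_handle side 0.6 1983 266 317 150 246 291.7952597075139 198.60816944024205 [[0.65182488 0.1118194  0.112     ]]
drawer_handle top 0.63 1189 224 314 177 201 269.6013456686291 186.63078216989067 [[0.65965846 0.14903062 0.112     ]]
hub_mouth side 0.83 719 287 312 301 335 299.5757997218359 317.67037552155773 [[ 0.48799498 -0.19614669  0.135     ]]
hub_mouth top 0.67 312 373 394 229 248 383.69871794871796 238.59935897435898 [[ 0.49242739 -0.17802968  0.135     ]]
```

View pics/m1.png

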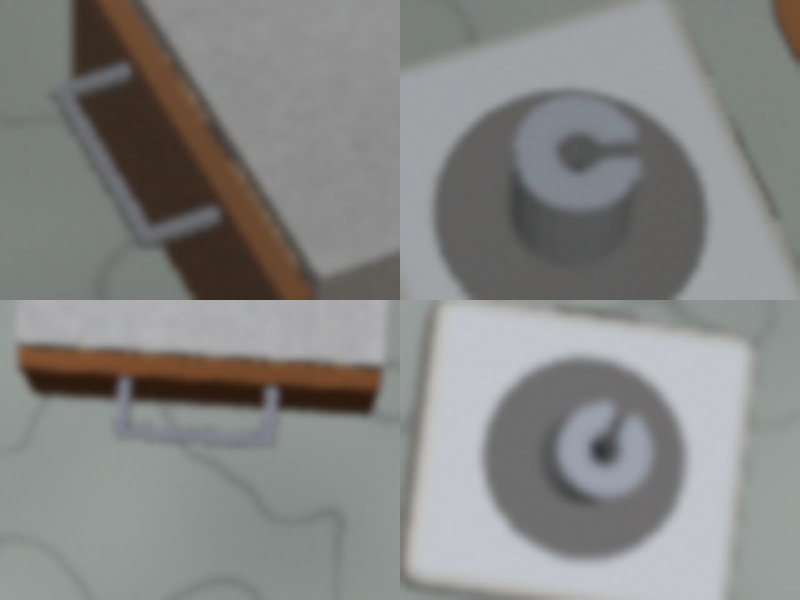

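The crops show the handle bar corners (side (268,178), (285,208); top (250,198), (287,200)), and the hub rim and bore with the slot (side (300,312), top (386,238)).

Run:
```python
from h import *
S=cam("side");T=cam("top")
def tri(a,b):
    c1,d1=ray(S,[a]);c2,d2=ray(T,[b]);d1=d1[0];d2=d2[0]
    A=np.c_[d1,-d2];l=np.linalg.lstsq(A,c2-c1,rcond=None)[0]
    return ((c1+l[0]*d1+c2+l[1]*d2)/2).round(4),np.linalg.norm(c1+l[0]*d1-c2-l[1]*d2).round(4)
print(tri((268,178.4),(250.5,198.25)),tri((285,207.6),(287.5,200)))
print(tri((300.4,312.4),(385.8,238)))
for p,uv,z in[(S,[[268,178.4],[285,207.6]],.112),(T,[[250.5,198.25],[287.5,200]],.112),(S,[[300.4,312.4],[312,312]],.135),(T,[[385.8,238],[389.4,230.6]],.135)]:
    a=atz(p,uv,z);v=a[1]-a[0];print(a.round(4).tolist(),np.linalg.norm(v),np.degrees(np.arctan2(v[1],v[0])))
```

```text
(array([0.6295, 0.2059, 0.11  ]), np.float64(0.0061)) (array([0.6199, 0.0961, 0.1101]), np.float64(0.0042))
(array([ 0.4953, -0.1852,  0.133 ]), np.float64(0.0026))
[[0.6316, 0.2036, 0.112], [0.6212, 0.0943, 0.112]] 0.10976458709827766 -95.42743887798504
[[0.6263, 0.2068, 0.112], [0.6177, 0.0969, 0.112]] 0.11023811891407741 -94.46960119616637
[[0.4959, -0.1864, 0.135], [0.5182, -0.1977, 0.135]] 0.024960279647401697 -26.9378751711558
[[0.494, -0.1842, 0.135], [0.5152, -0.196, 0.135]] 0.02422804260688196 -28.971443566743762
```

apply_moves(motion="100 0 0 -0.7 0 0 0.1656;100 0 0 -0.7 0 0 0.1656;100 0 0 -0.7 0 0 0.1656;100 0 0 -0.7 0 0 0.1656;30 0 0 -0.7 0 0 0.1656;30 0 0 -0.7 0 0 0.1656;30 0 0 -0.7 0 0 0.1656;30 0 0 -0.7 0 0 0.1656;30 -2.54 4 0 0 0 0;30 -2.54 4 0 0 0 0;30 -2.54 4 0 0 0 0;30 -2.54 4 0 0 0 0;30 -2.54 4 0 0 0 0;30 -2.54 4 0 0 0 0;30 -2.54 4 0 0 0 0;30 -2.54 4 0 0 0 0;30 -2.54 4 0 0 0 0;30 -2.54 4 0 0 0 0;30 -2.54 4 0 0 0 0;30 -2.54 4 0 0 0 0")

```text
time: 3.9
tool_pos: [0.6244, 0.1499, 0.2827]
tool_rot: [3.142, -0.0, 1.484]
contact_force: [0.2, 0.0, -0.1]
opening: 0.0275
grip_force: 0.0
```

apply_moves(motion="30 0 0 3 0 0 0;30 0 0 3 0 0 0;30 0 0 3 0 0 0;30 0 0 3 0 0 0;30 0 0 2 0 0 0;30 0 0 1.5 0 0 0;30 0 0 1.5 0 0 0;30 0 0 1.5 0 0 0;30 0 0 1 0 0 0;0 0 0 0 0 0 0;0 0 0 0 0 0 0;0 0 0 0 0 0 0;0 0 0 0 0 0 0", force=15)

```text
time: 5.52
tool_pos: [0.6231, 0.1511, 0.0883]
tool_rot: [3.142, -0.0, 1.484]
contact_force: [-3.7, -0.9, 2.9]
opening: 0.0092
grip_force: 15.0
```

apply_moves(motion="0 0 -0.5 0 0 0 0;0 0 -1 0 0 0 0;0 0 -1.5 0 0 0 0;0 0 -1.5 0 0 0 0;0 0 -1.5 0 0 0 0;0 0 -1.5 0 0 0 0;0 0 -1.5 0 0 0 0;0 0 -1.5 0 0 0 0;0 0 -1.5 0 0 0 0;0 0 -0.7 0 0 0 0;0 0 -0.3 0 0 0 0;0 0 0 0 0 0 0;0 0 0 0 0 0 0")

```text
time: 7.15
tool_pos: [0.4937, 0.1631, 0.0882]
tool_rot: [3.141, -0.001, 1.484]
contact_force: [-1.3, 5.3, 4.9]
opening: 0.0089
grip_force: 15.0
```

apply_moves(motion="0 0 -0.2 0 0 0 0;0 0 -0.2 0 0 0 0;0 0 0 0 0 0 0;0 0 0 0 0 0 0")

```text
time: 7.65
tool_pos: [0.4937, 0.1631, 0.0883]
tool_rot: [3.133, -0.002, 1.484]
contact_force: [13.6, 4.1, -6.5]
opening: 0.0096
grip_force: 15.0
```

Run:
```python
from h import *
for n in("side","top"):
    p=cam(n);save(p,n+"1.png")
    for t in["drawer_handle","stem_grip","stem_collar","plain_knob"]:
        print(n,t,[(np.round(r["centre"],3).tolist(),round(r["score"],2)) for r in robot.search_frame(t,p)][:3])
    print(proj(p,[[.595,.22,.093],[.585,.1,.093]]).round(0).tolist())
```

```text
side drawer_handle [([0.616, 0.118, 0.02], 0.63)]
side stem_grip [([0.608, 0.082, 0.09], 0.81)]
side stem_collar [([0.6, 0.082, 0.094], 0.58)]
side plain_knob []
[[253.0, 184.0], [271.0, 216.0]]
top drawer_handle [([0.641, 0.152, 0.021], 0.8)]
top stem_grip [([0.6, 0.092, 0.09], 0.76)]
top stem_collar [([0.602, 0.096, 0.088], 0.55)]
top plain_knob [([0.619, 0.215, 0.096], 0.67)]
[[247.0, 210.0], [287.0, 212.0]]
```

apply_moves(motion="25 0 0 0 0 0 0;25 0 0 0 0 0 0;25 0 0 0 0 0 0;25 0 0 -1 0 0 0;25 0 0 -2 0 0 0;25 0 0 -4 0 0 0;25 0 0 -4 0 0 0;25 0 -1 -4 0 0 0;25 0 -2 -2 0 0 0;25 0 0 0 0 0 0")

```text
time: 9.4
tool_pos: [0.4598, 0.1654, 0.2599]
tool_rot: [3.138, -0.001, 1.485]
contact_force: [-0.6, -0.4, -0.3]
opening: 0.0225
grip_force: 0.0
```

Run:
```python
from h import *
ps={n:cam(n) for n in("side","top")}
for n,p in ps.items():
    for t in["drawer_handle","stem_grip","stem_collar","plain_knob"]:
        print(n,t,[(np.round(r["centre"],3).tolist(),round(r["score"],2)) for r in robot.search_frame(t,p)][:3])
    print(proj(p,[[.600,.09,.093]]).round(1).tolist())
def crop(p,x,y,w,h,s): return cv2.resize(p["img"][y:y+h,x:x+w,::-1],None,fx=s,fy=s,interpolation=cv2.INTER_CUBIC)
cv2.imwrite("pics/m2.png",np.hstack([crop(ps["side"],230,160,80,80,5),crop(ps["top"],230,165,80,80,5)]))
```

```text
side drawer_handle [([0.6, 0.141, 0.026], 0.84)]
side stem_grip []
side stem_collar [([0.6, 0.083, 0.096], 0.83), ([0.748, -0.119, 0.119], 0.62)]
side plain_knob [([0.622, 0.208, 0.09], 0.74)]
[[278.5, 216.4]]
top drawer_handle [([0.635, 0.146, 0.02], 0.8), ([0.602, 0.097, 0.092], 0.28)]
top stem_grip [([0.602, 0.095, 0.09], 0.51)]
top stem_collar [([0.603, 0.097, 0.091], 0.5), ([0.754, -0.102, 0.119], 0.27)]
top plain_knob [([0.616, 0.212, 0.098], 0.75), ([0.602, 0.095, 0.091], 0.43)]
[[289.9, 206.7]]
```

View pics/m2.png

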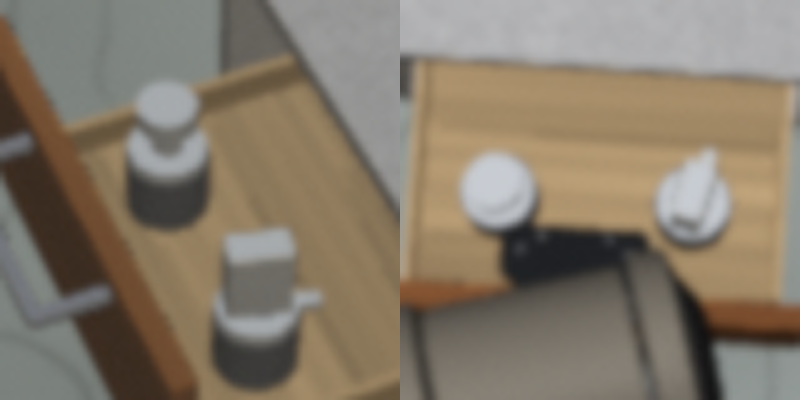

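Left (side view): the bar-grip stem is at crop (260,246) with its tab toward (322,297). Right (top view): collar at (692,205), tab tip at (712,152). The drawer is open and both stems are in place.

Run:
```python
from h import *
S=cam("side");T=cam("top")
s=lambda x,y:[230+x/5,160+y/5]
t=lambda x,y:[230+(x-400)/5,165+y/5]
def pr(n,p,uv,z):
    a=atz(p,uv,z);v=a[1]-a[0];print(n,a.round(4).tolist(),np.linalg.norm(v).round(4),np.degrees(np.arctan2(v[1],v[0])).round(1))
pr("collar-tab S",S,[s(257,314),s(322,297)],.067)
pr("collar-tab T",T,[t(692,205),t(714,152)],.067)
pr("griptop edge S near",S,[s(232,262),s(297,252)],.118)
pr("griptop edge S far",S,[s(222,240),s(290,230)],.118)
pr("griptop T edge",T,[t(680,225),t(705,158)],.118)
a=atz(S,[s(260,246)],.118);print(a)
# mock-up: project model for yaw options and centre
for yaw in(-10,-20,-30):
    y=np.radians(yaw);c=np.array([.600,.0905]);X=[np.cos(y),np.sin(y)];Y=[-np.sin(y),np.cos(y)]
    P=[[*(c+np.dot(a,X)+np.dot(b,Y)),z] for a,b,z in[(.018,.01,.118),(.018,-.01,.118),(-.018,-.01,.118),(-.018,.01,.118),(.034,0,.067),(0,0,.067)]]
    q=proj(S,P);print(yaw,"S",((q-[230,160])*5).round(0).astype(int).tolist()); q=proj(T,P);print(yaw,"T",((q-[230,165])*5+[400,0]).round(0).astype(int).tolist())
```

```text
collar-tab S [[0.6068, 0.0852, 0.067], [0.6425, 0.0785, 0.067]] 0.0362 -10.6
collar-tab T [[0.6061, 0.094, 0.067], [0.6386, 0.0795, 0.067]] 0.0356 -24.1
griptop edge S near [[0.5917, 0.0871, 0.118], [0.6238, 0.077, 0.118]] 0.0337 -17.5
griptop edge S far [[0.5942, 0.102, 0.118], [0.628, 0.0911, 0.118]] 0.0354 -17.9
griptop T edge [[0.587, 0.1024, 0.118], [0.6266, 0.0863, 0.118]] 0.0428 -22.1
[[0.60928121 0.08933296 0.118     ]]
-10 S [[270, 228], [283, 257], [216, 275], [203, 245], [301, 295], [241, 312]]
-10 T [[687, 170], [720, 175], [712, 235], [678, 230], [706, 160], [698, 215]]
-20 S [[274, 232], [281, 262], [211, 271], [205, 240], [305, 304], [241, 312]]
-20 T [[693, 169], [725, 179], [706, 236], [674, 226], [715, 163], [698, 215]]
-30 S [[278, 237], [279, 267], [207, 266], [208, 235], [306, 313], [241, 312]]
-30 T [[699, 168], [729, 184], [700, 237], [670, 221], [724, 166], [698, 215]]
```

apply_moves(motion="60 0 0 0 0 0 -0.1656;60 0 0 0 0 0 -0.1656;60 0 0 0 0 0 -0.1656;60 0 0 0 0 0 -0.1656;60 0 0 0 0 0 -0.1656;60 0 0 0 0 0 -0.1656;60 0 0 0 0 0 -0.1656;60 0 0 0 0 0 -0.1656;60 -3.28 -0.45 0 0 0 0;60 -3.28 -0.45 0 0 0 0;60 -3.28 -0.45 0 0 0 0;60 -3.28 -0.45 0 0 0 0;60 -3.28 -0.45 0 0 0 0;60 0 0 4 0 0 0;60 0 0 4 0 0 0;60 0 0 3 0 0 0;60 0 0 0 0 0 0")

```text
time: 12.12
tool_pos: [0.606, 0.0903, 0.1453]
tool_rot: [-3.14, -0.005, 2.809]
contact_force: [0.2, -0.1, 0.3]
opening: 0.0553
grip_force: 0.0
```

Run:
```python
from h import *
ps={n:cam(n) for n in("side","top")}
def crop(p,x,y,w,h,s): return cv2.resize(p["img"][y:y+h,x:x+w,::-1],None,fx=s,fy=s,interpolation=cv2.INTER_CUBIC)
cv2.imwrite("pics/m3.png",np.hstack([crop(ps["side"],230,160,80,80,5),crop(ps["top"],230,165,80,80,5)]))
```

```text
(no output)
```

View pics/m3.png

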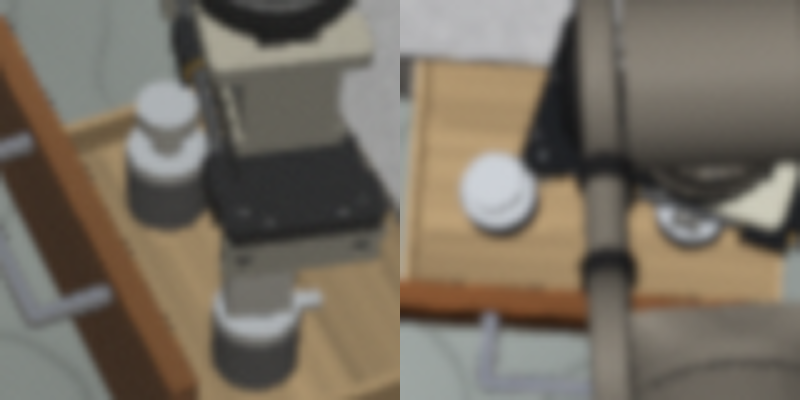

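apply_moves(motion="60 0 0 2 0 0 0;60 0 0 2 0 0 0;60 0 0 1.5 0 0 0;60 0 0 0.4 0 0 0;60 0 0 0 0 0 0;0 0 0 0 0 0 0;0 0 0 0 0 0 0;0 0 0 0 0 0 0;0 0 0 0 0 0 0;0 0 0 0 0 0 0", force=40)

```text
time: 13.48
tool_pos: [0.6078, 0.0906, 0.0889]
tool_rot: [3.141, 0.0, 2.809]
contact_force: [-0.3, 1.2, 1.2]
opening: 0.0201
grip_force: 40.0
```

apply_moves(motion="0 0 0 -1 0 0 0;0 0 0 -2 0 0 0;0 0 0 -3 0 0 0;0 0 0 -3 0 0 0;0 0 0 -3 0 0 0;0 0 0 -3 0 0 0;0 0 0 0 0 0 0.16;0 -0.3 -2.96 0 0 0 0;0 -0.3 -2.96 0 0 0 0;0 -0.3 -2.96 0 0 0 0;0 -0.3 -2.96 0 0 0 0;0 -0.3 -2.96 0 0 0 0;0 -0.3 -2.96 0 0 0 0;0 -0.3 -2.96 0 0 0 0;0 -0.3 -2.96 0 0 0 0;0 -0.3 -2.96 0 0 0 0;0 -0.3 -2.96 0 0 0 0;0 0 0 0 0 0 0;0 0 0 0 0 0 0")

```text
time: 15.85
tool_pos: [0.4939, -0.1843, 0.2389]
tool_rot: [3.141, -0.0, 2.648]
contact_force: [-0.5, -0.2, -1.3]
opening: 0.0199
grip_force: 40.0
```

Run:
```python
from h import *
ps={n:cam(n) for n in("side","top")}
for n,p in ps.items():
    for t in["stem_collar","stem_tip","hub_mouth","plain_knob"]:
        print(n,t,[(np.round(r["centre"],3).tolist(),round(r["score"],2)) for r in robot.search_frame(t,p)][:3])
def crop(p,x,y,w,h,s): return cv2.resize(p["img"][y:y+h,x:x+w,::-1],None,fx=s,fy=s,interpolation=cv2.INTER_CUBIC)
cv2.imwrite("pics/m4.png",np.hstack([crop(ps["side"],265,265,66,66,6),crop(ps["top"],355,205,66,66,6)]))
```

```text
side stem_collar []
side stem_tip []
side hub_mouth [([0.487, -0.2, 0.126], 0.89)]
side plain_knob [([0.622, 0.211, 0.104], 0.73)]
top stem_collar []
top stem_tip []
top hub_mouth [([0.482, -0.163, 0.134], 0.54)]
top plain_knob [([0.615, 0.21, 0.098], 0.61)]
```

View pics/m4.png

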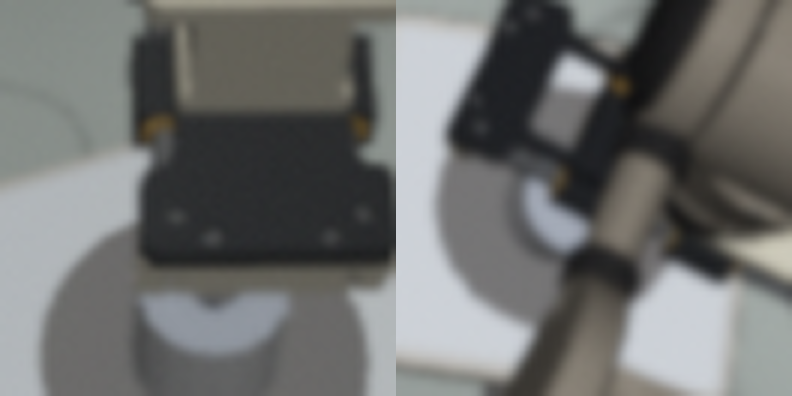

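The gripper hides the stem in both views. The hub still shows at its measured place, so I'll go down gently by force.

apply_moves(motion="0 -0.1 -0.05 1.5 0 0 0;0 0 0 1.5 0 0 0;0 0 0 0.2 0 0 0;0 0 0 0.2 0 0 0;0 0 0 0.2 0 0 0;0 0 0 0.2 0 0 0;0 0 0 0.2 0 0 0;0 0 0 0 0 0 0", force=60)

```text
time: 17.35
tool_pos: [0.4948, -0.1853, 0.1987]
tool_rot: [3.141, 0.0, 2.649]
contact_force: [1.6, 0.1, -1.7]
opening: 0.0197
grip_force: 60.0
```

apply_moves(motion="0 0 0 0.2 0 0 0;0 0 0 0.2 0 0 0;0 0 0 0.2 0 0 0;0 0 0 0.2 0 0 0;0 0 0 0 0 0 0")

```text
time: 17.98
tool_pos: [0.4948, -0.1852, 0.1905]
tool_rot: [3.141, -0.0, 2.649]
contact_force: [3.9, 4.6, -1.7]
opening: 0.0196
grip_force: 60.0
```

apply_moves(motion="0 0 0.06 0 0 0 0;0 0 0 0.1 0 0 0;0 0 0 0.1 0 0 0;0 0 0 0.1 0 0 0;0 0 0 0 0 0 0")

```text
time: 18.6
tool_pos: [0.4952, -0.1849, 0.1876]
tool_rot: [3.141, 0.001, 2.649]
contact_force: [3.5, 4.3, 0.3]
opening: 0.0197
grip_force: 60.0
```

apply_moves(motion="0 0 0.08 0 0 0 0;0 0 0 0.15 0 0 0;0 0 0 0.15 0 0 0;0 0 0 0.15 0 0 0;0 0 0 0 0 0 0")

```text
time: 19.23
tool_pos: [0.495, -0.1843, 0.1828]
tool_rot: [-3.142, -0.001, 2.649]
contact_force: [2.0, 2.3, -1.7]
opening: 0.0198
grip_force: 60.0
```

Below the 12 mm stop with no push needed, so the key is in the slot. I'll press on down.

apply_moves(motion="0 0 0.04 0.3 0 0 0;0 0 0 0.3 0 0 0;0 0 0 0.3 0 0 0;0 0 0 0.3 0 0 0;0 0 0 0.3 0 0 0;0 0 0 0.2 0 0 0;0 0 0 0.1 0 0 0;0 0 0 0 0 0 0")

```text
time: 20.23
tool_pos: [0.4954, -0.1842, 0.1655]
tool_rot: [-3.141, 0.0, 2.649]
contact_force: [-1.6, 0.5, 5.0]
opening: 0.0199
grip_force: 60.0
```

apply_moves(motion="0 0 0 0.2 0 0 0;0 0 0 0.15 0 0 0;0 0 0 0.1 0 0 0;0 0 0 0 0 0 0;0 0 0 0 0 0 0")

```text
time: 20.85
tool_pos: [0.4955, -0.1842, 0.1619]
tool_rot: [-3.141, 0.001, 2.649]
contact_force: [-3.8, 1.2, 11.7]
opening: 0.0197
grip_force: 60.0
```

apply_moves(motion="0 -0.02 0 0.1 0 0 0;0 0 0 0.05 0 0 0;0 0 0 0 0 0 0;0 0 0 0 0 0 0")

```text
time: 21.35
tool_pos: [0.4956, -0.1842, 0.1619]
tool_rot: [-3.141, 0.002, 2.649]
contact_force: [-8.6, 2.8, 22.2]
opening: 0.0194
grip_force: 60.0
```

Run:
```python
from h import *
p=cam("side")
print([(np.round(r["centre"],3).tolist(),round(r["score"],2)) for r in robot.search_frame("plain_knob",p)])
p2=cam("top")
def crop(p,x,y,w,h,s): return cv2.resize(p["img"][y:y+h,x:x+w,::-1],None,fx=s,fy=s,interpolation=cv2.INTER_CUBIC)
cv2.imwrite("pics/m5.png",np.hstack([crop(p,220,150,130,200,3),crop(p2,225,165,130,200,3)]))
```

```text
[([0.619, 0.208, 0.073], 0.61)]
```

View pics/m5.png

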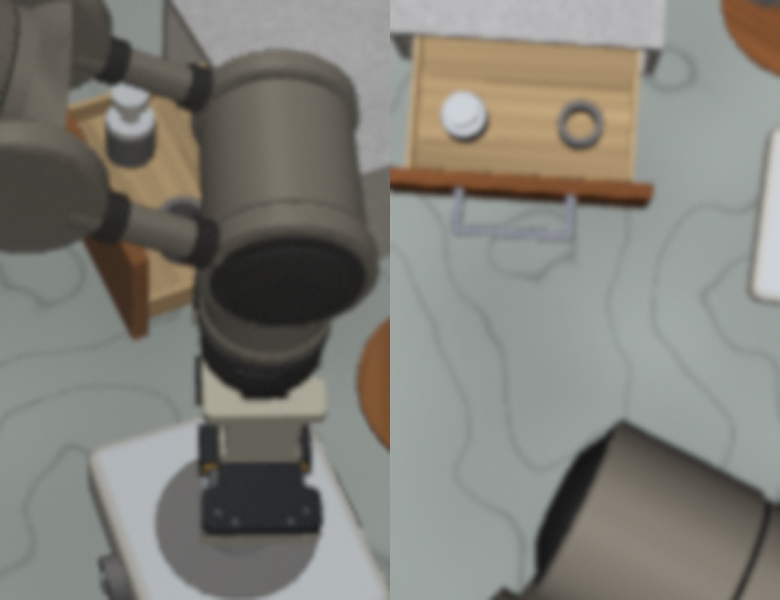

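The picture shows the drawer open with the round-knobbed stem still in its ring, the other ring empty, and the gripper over the hub. The stop is firm at the expected height, 162 mm.

```bash
python3 -c "
from cell import robot
print(robot.hand_in())"
```

```text
the job is handed in; nothing more can be done
None
```

The job is handed in (no verdict was returned): the drawer is open to its stop, and the keyed stem is still gripped and pressed home in the hub, which gave a firm stop at the expected height; the round-knobbed stem is still in the drawer and the arm kept clear of the jars and grater.

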